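Raise the tea caddy's carry handle

TASK

Make the tea caddy ready to be carried to the table: swing the carry handle of the long white box with six compartments of tea bags up and over until it snaps home upright, and let go of it. Leave the handle of the shorter undivided spoon caddy folded down, and do not disturb the mug.

Things in the scene. Friction and masses are not known exactly. Their poses are not given: they have to be found in the camera images.
- tea_caddy: Long white open box, six compartments of tea bags; 100 mm along its x, 220 along y, 75 high; stands firm. Origin: centre of underside, z up. Its carry handle pivots on a line along y at x 0, z 65 mm: two thin steel arms outside the ends, and a round wooden bar 18 mm thick, 242 mm long, along y, 110 mm from the pivot line. Folded, it lies level to the +x side, 51 mm clear of the wall.
- tea_handle (a joint): Tea caddy's handle angle, rad. 0 folded level to +x, growing as it rises; bar centre at x = 110 cos, z = 65 + 110 sin (mm, box frame), y = 0. Upright end stop at 1.60. Starts at 0 to 0.3, held by light friction. From 1.05 a spring pin resists (about 5 N at the bar), dead centre 1.36; beyond 1.43 it snaps the handle onto the stop and holds it; let go before, it stays short or drops back.
- spoon_handle (a joint): Handle angle, rad, of the bystander spoon caddy: a shorter white box, 100 by 125 by 75 mm, undivided, holding steel spoons, with the same kind of handle (18 mm bar 110 mm from its pivots). 0: folded level. Starts at 0 to 0.3 and is to stay down.
- mug: White mug, 80 mm across and 90 mm high, standing loose beyond the caddies; bystander. Origin: centre of its underside.
Not all that is in view belongs to the job. Leave any pink look-alike of the part that bears spoon_handle alone.

How it is judged:
At the end, for the whole second after the job is handed in: The tea caddy's handle is upright in its end detent (angle above 1.43 of 1.60 rad, within 10 degrees of the stop) and still; the spoon caddy's handle is still folded down (below 0.5 rad); the mug is within 30 mm of where it stood (value of joint tea_handle above 1.43 rad and velocity of joint tea_handle below 0.2 rad/s and value of joint spoon_handle below 0.5 rad and distance of mug from where it was at the start of the episode below 0.03 m); the robot touches nothing.
It fails at once if the spoon caddy's handle is raised (value of joint spoon_handle above 0.6 rad).
It fails at once if the mug is knocked away (distance of mug from where it was at the start of the episode above 0.04 m).
It fails at once if the mug is tipped over (angle between mug's own z axis and vertical above 0.5 rad).
It also fails if it takes over 38 s, if anything falls off the work surface, if the arm or the gripper's body presses on something with over 40 N, if the wrist force passes 120 N, or if a joint passes its speed limit or range.

ROBOT

A 6-joint arm with a two-finger parallel gripper is mounted at the origin on the work surface. World frame = base frame: x ahead of the robot, y to its left, z up, the work surface at z = 0. Lengths are in m, angles in rad, forces in N, time in s.
With the tool pointing down it reaches from about 0.3 to 0.85 m from the base axis. Payload 5.4 kg.
Tool frame: the origin (TCP) lies midway between the tips of the shut fingers; the grasp point (between the pads) lies 19 mm behind it; z points along the fingers, y is the direction in which the jaws open and shut (so a half turn about z gives the same grasp; the last joint's range is limited). The gripper opens to 85 mm and grips with 20 to 120 N. Pads are 22 mm wide; open, the fingers measure 114 mm over their backs; the gripper's body (76 mm by 85 mm) begins 54 mm behind the grasp point. The pads swing forward as they close: fully open they stand 13 mm farther back than shut.
Start: joints at [-1.472, 0.158, 1.597, -0, 1.386, -0.21], TCP at [0.175, -0.548, 0.209] pointing down, gripper open.
Joint ranges: [-2.91, 2.91], [-0.94, 2.29], [0.18, 2.7], [-1.29, 4.43], [0.17, 2.64], [-3, 3]. Speed limits (rad/s): [2.57, 2.57, 3.14, 3.14, 3.14, 3.14].

INTERFACE

Orientations are given as a unit quaternion [x, y, z, w].
In Python, from bench import manip gives the robot as it stands.
- The arm moves only by the shell command python3 -m inch 'ROWS' [FORCE]. ROWS is JSON, a list of rows, each an object of numbers: "grip": the opening, from 0 (shut) to 1 (fully open); "dx", "dy", "dz": the shift along the tool's x, y, z in m; "wx", "wy", "wz": the turn, a rotation vector about the tool's x, y, z in rad. In form: [{"grip": .., "dx": .., "dy": .., "dz": .., "wx": .., "wy": .., "wz": ..}, ...]. A call has exactly 8 rows; each row is the pose to reach, as a shift and turn from the pose commanded when the call began, along the tool's axes at that moment; what a row does not reach only later rows make up. A row lasts 1/12 s, in which the tool goes at most 41.7 mm and 7.16 degrees, less where a joint would pass 70% of its speed; a pose out of reach is approached as far as the arm can. A call with a gripper value outside its range is refused whole. The fingers move at their own pace and stop on an object; FORCE is the grip in N (left out, the last holds). Time passes only in rows, so rows that repeat a pose let the fingers close, or fill a call up. It gives the time, the measured TCP pose, the force and the opening at its end, in the units of the state.
- manip.read_state(): the state, without advancing time (a new reading comes with each control period).
- manip.get_image(name): name is "scene" or "top" or "wrist"; returns a dict with "img" (420x560x3 uint8, red, green, blue), "camera_matrix" (3x3 intrinsics, pixels), "extrinsics" (4x4, takes a point from camera to world coordinates); the wrist camera has in their place "mount" (4x4, takes a point from camera to tool coordinates, whose origin is the TCP and whose axes are the flange's). Camera axes: x right, y up, looking along -z (the intrinsics and any distortion apply to the point x, -y, -z); pixel columns grow to the right and rows downward; lengths in m; the calibration is good to about 2 mm. A picture is of the moment at which its call begins: read the wrist's pose just before it. There is no depth.
- manip.finish_job(): hands the job in, once; it reports no verdict.
The state is a dict: "clock": time; "qpos": joint angles; "qvel": joint speeds; "joint_torque": joint torques, N m; "eef_pos": TCP position; "tcp_rot": TCP orientation; "wrist_force": force on the tool from outside, world axes, zero at the start; "moment": the same for the moment, N m; "opening": finger opening in m.
Only numpy, scipy, OpenCV 4.12 (cv2) and the standard library are available. Lean on these libraries where they do the work, as an engineer would, in place of code of your own. Each camera call takes 0.05 s, during which the arm holds its last target.

## Working session

There is one attempt and no reset: what is moved stays moved. The work goes in short steps, Python scripts to look and compute and a shell command to move; the robot and the scene stay as the last step left them, time stands still between calls to the robot, and variables do not carry over. Pictures are saved under pics/ and viewed, and the job is handed in when it is done.

```bash
mkdir -p pics; ls
cat > h.py <<'E'
from bench import manip
import cv2, numpy as np
def snap(n,f):
    d=manip.get_image(n); cv2.imwrite(f'pics/{f}.png',cv2.cvtColor(d['img'],cv2.COLOR_RGB2BGR)); np.savez(f'pics/{f}.npz',**d); return d
def ray(f,u,v,T=None):
    d=np.load(f'pics/{f}.npz'); K=d['camera_matrix']; E=d['extrinsics'] if T is None else T@d['mount']
    p=np.linalg.solve(K,[u,v,1.]); p=np.array([p[0],-p[1],-p[2]]); return E[:3,3],E[:3,:3]@p
def atz(f,u,v,z,T=None):
    o,r=ray(f,u,v,T); return o+r*(z-o[2])/r[2]
def proj(f,P):
    d=np.load(f'pics/{f}.npz'); K=d['camera_matrix'];E=d['extrinsics']
    p=np.linalg.inv(E)@np.append(P,1); q=K@[p[0],-p[1],-p[2]]; return q[:2]/q[2]
E
python3 - <<'E'
from h import *
s=manip.read_state(); print({k:np.round(v,3) for k,v in s.items()})
for n in('scene','top'):
    d=snap(n,n+'0'); print({k:(np.round(v,3).tolist() if k!='img' else 0) for k,v in d.items()})
E
```

```text
pics
{'clock': np.float64(0.0), 'qpos': array([-1.472,  0.159,  1.598,  0.   ,  1.386, -0.21 ]), 'qvel': array([ 0.   ,  0.001,  0.001,  0.001, -0.001,  0.002]), 'joint_torque': array([ 1.0000e-03, -3.9599e+01, -3.3143e+01, -0.0000e+00,  8.0000e-03,
       -0.0000e+00]), 'eef_pos': array([ 0.175, -0.547,  0.208]), 'tcp_rot': array([ 0.988,  0.154,  0.   , -0.001]), 'wrist_force': array([-0.497, -0.063, -0.494]), 'moment': array([-0.016, -0.031, -0.031]), 'opening': np.float64(0.085)}
{'img': 0, 'camera_matrix': [[429.532, 0.0, 271.182], [0.0, 429.532, 203.376], [0.0, 0.0, 1.0]], 'extrinsics': [[-0.347, -0.549, 0.76, 1.247], [0.938, -0.21, 0.277, 0.158], [0.008, 0.809, 0.588, 0.65], [0.0, 0.0, 0.0, 1.0]]}
{'img': 0, 'camera_matrix': [[384.985, 0.0, 276.028], [0.0, 384.985, 207.832], [0.0, 0.0, 1.0]], 'extrinsics': [[-0.016, 0.995, -0.102, 0.427], [-1.0, -0.015, 0.008, -0.126], [0.006, 0.102, 0.995, 1.061], [0.0, 0.0, 0.0, 1.0]]}
```

View pics/scene0.png

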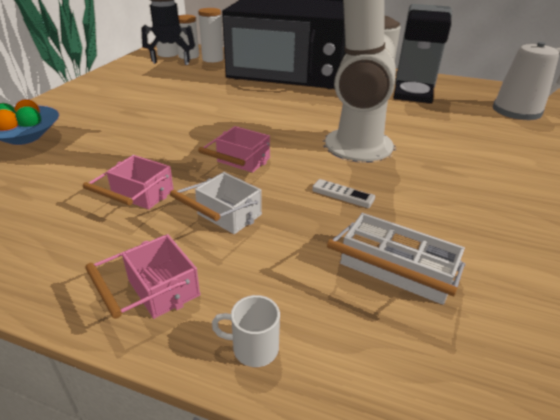

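View pics/top0.png

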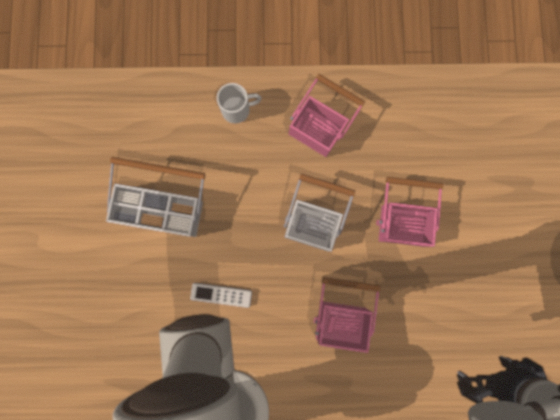

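The tea caddy is upper left in the top view (about 108–204, 158–235), with its bar on the far side. The spoon caddy is at (318,215), the mug at (235,100), and the rest are pink look-alikes. I'll enlarge for a closer reading.

Run:
```python
import cv2
a=cv2.imread('pics/top0.png')[140:250,95:220]; cv2.imwrite('pics/topc.png',cv2.resize(a,None,fx=6,fy=5.4 if 0 else 6,interpolation=cv2.INTER_CUBIC)[:600])
a=cv2.imread('pics/scene0.png')[205:305,320:475]; cv2.imwrite('pics/scc.png',cv2.resize(a,None,fx=5,fy=5,interpolation=cv2.INTER_CUBIC))
```

```text
(no output)
```

View pics/topc.png

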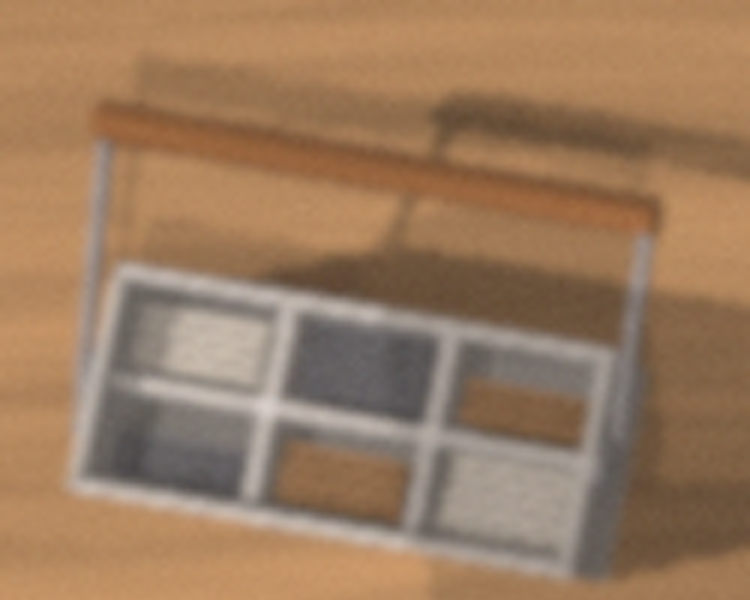

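View pics/scc.png

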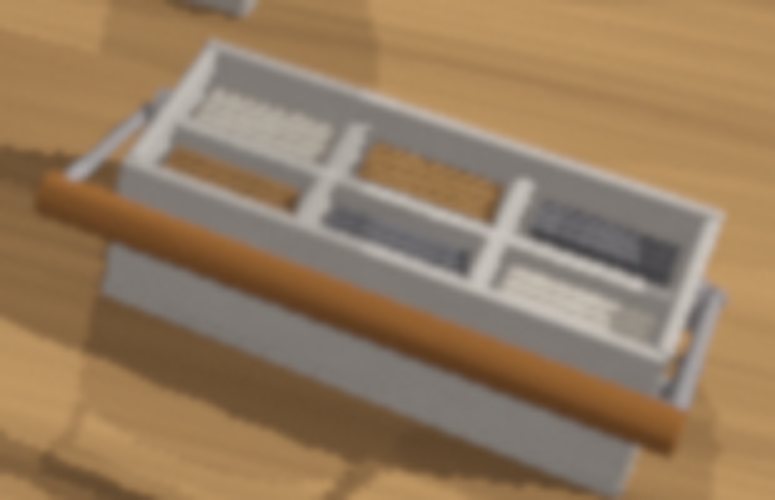

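Run:
```python
from h import *
from scipy.optimize import least_squares
obs=[('top0',1,1,118,265),('top0',1,-1,615,350),('top0',-1,1,70,490),('top0',-1,-1,578,577),
('scene0',-1,-1,210,40),('scene0',-1,1,720,213),('scene0',1,1,663,360),('scene0',1,-1,122,165)]
bar=[('top0',1,96,121),('top0',-1,658,217),('scene0',-1,40,192),('scene0',1,682,430)]
px=lambda f,u,v:np.array([u/6+95-.4,v/6+140-.4]) if f[0]=='t' else np.array([u/5+320-.4,v/5+205-.4])
def R(y):return np.array([[np.cos(y),-np.sin(y),0],[np.sin(y),np.cos(y),0],[0,0,1]])
def res(p):
    o=np.array([p[0],p[1],0]);r=[]
    for f,a,b,u,v in obs: r.append(proj(f,o+R(p[2])@[.05*a,.11*b,.075])-px(f,u,v))
    for f,b,u,v in bar: r.append(proj(f,o+R(p[2])@[.11*np.cos(p[3]),.121*b,.065+.11*np.sin(p[3])])-px(f,u,v))
    return np.ravel(r)
s=least_squares(res,[.45,.2,0,.1]);print(s.x);print(s.fun.reshape(-1,2).round(1))
p=s.x
for th in(p[3],1.0,1.43,1.6):print(th,np.array([p[0],p[1],0])+R(p[2])@[.11*np.cos(th),0,.065+.11*np.sin(th)])
print('mug rim',atz('top0',233,97,.09))
```

```text
[ 0.52987978  0.18436501 -0.18304164  0.28087881]
[[ 0.1 -0.7]
 [ 1.  -0.7]
 [-0.1 -0.1]
 [-0.2 -0.2]
 [-0.4 -1. ]
 [ 0.8 -1.2]
 [ 1.5  0.2]
 [-0.6 -1. ]
 [ 0.8 -0.1]
 [ 0.6 -0.3]
 [ 0.5 -0.5]
 [ 0.3  0.2]]
0.28087881350470767 [0.63380354 0.1651273  0.09549201]
1.0 [0.58832018 0.17354689 0.15756181]
1.43 [0.54505839 0.18155524 0.1739115 ]
1.6 [0.52672149 0.18494965 0.1749531 ]
mug rim [ 0.8194001 -0.0254123  0.09     ]
```

Fit residuals are about 1 px: caddy at (0.530, 0.184), yaw −0.183, handle at 0.28 rad, bar at (0.634, 0.165, 0.0955). The plan is to grip the bar with the tool pointing down and jaws along the caddy's x, then follow the arc.

```bash
cat >> h.py <<'E'
from scipy.spatial.transform import Rotation as Ro
C=np.array([.5299,.1844]); YAW=-.183
def barpos(th,dtcp=0,c=C,y=YAW):
    return np.array([c[0]+.11*np.cos(th)*np.cos(y),c[1]+.11*np.cos(th)*np.sin(y),.065+.11*np.sin(th)+dtcp])
def Rt(tilt=0,y=YAW):
    ty=np.array([np.cos(y),np.sin(y),0]); tz=np.array([0,0,-1.]); tx=np.cross(ty,tz)
    return Ro.from_rotvec(-tilt*np.array([-np.sin(y),np.cos(y),0]))*Ro.from_matrix(np.c_[tx,ty,tz])
def delta(P,R,s=None):
    s=s or manip.read_state(); r0=Ro.from_quat(s['tcp_rot'])
    print('pos',s['eef_pos'].round(4),'d',(r0.inv().apply(P-s['eef_pos'])).round(4),'w',(r0.inv()*R).as_rotvec().round(3))
E
python3 - <<'E'
from h import *
b=barpos(.28); delta(np.array([.40,-.19,.30]),Rt()); delta(np.array([b[0],b[1],.24]),Rt())
E
```

```text
pos [ 0.1747 -0.5472  0.2083] d [ 0.3233 -0.272  -0.0911] w [-1.000e-03 -1.000e-03 -1.079e+00]
pos [ 0.1747 -0.5472  0.2083] d [ 0.654  -0.5392 -0.0306] w [-1.000e-03 -1.000e-03 -1.079e+00]
```

```bash
python3 -m inch '[{"grip":0.6,"dx":0.02,"dy":-0.015,"dz":-0.03,"wz":-0.1},{"grip":0.6,"dx":0.045,"dy":-0.035,"dz":-0.05,"wz":-0.22},{"grip":0.6,"dx":0.075,"dy":-0.06,"dz":-0.065,"wz":-0.34},{"grip":0.6,"dx":0.105,"dy":-0.085,"dz":-0.08,"wz":-0.46},{"grip":0.6,"dx":0.135,"dy":-0.11,"dz":-0.09,"wz":-0.58},{"grip":0.6,"dx":0.165,"dy":-0.135,"dz":-0.09,"wz":-0.7},{"grip":0.6,"dx":0.195,"dy":-0.16,"dz":-0.09,"wz":-0.82},{"grip":0.6,"dx":0.225,"dy":-0.185,"dz":-0.09,"wz":-0.94}]' 20
python3 - <<'E'
from h import *
b=barpos(.28); delta(np.array([b[0],b[1],.24]),Rt())
E
```

```text
pos [ 0.1747 -0.5472  0.2083] d [ 0.654  -0.5392 -0.0306] w [-1.000e-03 -1.000e-03 -1.079e+00]invalid input at $[0]: expected keys grip, dx, dy, dz, wx, wy, wz
```

```bash
python3 -m inch '[{"grip":0.6,"dx":0.02,"dy":-0.015,"dz":-0.03,"wx":0,"wy":0,"wz":-0.1},{"grip":0.6,"dx":0.045,"dy":-0.035,"dz":-0.05,"wx":0,"wy":0,"wz":-0.22},{"grip":0.6,"dx":0.075,"dy":-0.06,"dz":-0.065,"wx":0,"wy":0,"wz":-0.34},{"grip":0.6,"dx":0.105,"dy":-0.085,"dz":-0.08,"wx":0,"wy":0,"wz":-0.46},{"grip":0.6,"dx":0.135,"dy":-0.11,"dz":-0.09,"wx":0,"wy":0,"wz":-0.58},{"grip":0.6,"dx":0.165,"dy":-0.135,"dz":-0.09,"wx":0,"wy":0,"wz":-0.7},{"grip":0.6,"dx":0.195,"dy":-0.16,"dz":-0.09,"wx":0,"wy":0,"wz":-0.82},{"grip":0.6,"dx":0.225,"dy":-0.185,"dz":-0.09,"wx":0,"wy":0,"wz":-0.94}]' 20
python3 - <<'E'
from h import *
b=barpos(.28); delta(np.array([b[0],b[1],.24]),Rt())
E
```

```text
clock: 0.77
eef_pos: [0.3334, -0.3014, 0.2991]
tcp_rot: [0.81, 0.587, 0.0, 0.0]
wrist_force: [0.6, -0.8, 0.9]
opening: 0.0512
pos [ 0.3334 -0.3014  0.2991] d [0.5369 0.1403 0.0591] w [ 0.     0.    -0.134]
```

```bash
python3 -m inch '[{"grip":0.6,"dx":0.035,"dy":0.009,"dz":0,"wx":0,"wy":0,"wz":-0.05},{"grip":0.6,"dx":0.07,"dy":0.018,"dz":0,"wx":0,"wy":0,"wz":-0.1},{"grip":0.6,"dx":0.105,"dy":0.027,"dz":0,"wx":0,"wy":0,"wz":-0.138},{"grip":0.6,"dx":0.14,"dy":0.036,"dz":0,"wx":0,"wy":0,"wz":-0.138},{"grip":0.6,"dx":0.175,"dy":0.045,"dz":0,"wx":0,"wy":0,"wz":-0.138},{"grip":0.6,"dx":0.21,"dy":0.055,"dz":0,"wx":0,"wy":0,"wz":-0.138},{"grip":0.6,"dx":0.245,"dy":0.064,"dz":0,"wx":0,"wy":0,"wz":-0.138},{"grip":0.6,"dx":0.28,"dy":0.073,"dz":0,"wx":0,"wy":0,"wz":-0.138}]'
python3 - <<'E'
from h import *
b=barpos(.28); delta(np.array([b[0],b[1],.24]),Rt())
E
```

```text
clock: 1.43
eef_pos: [0.4912, -0.0588, 0.2988]
tcp_rot: [0.769, 0.639, -0.0, -0.0]
wrist_force: [0.0, -1.0, 0.4]
opening: 0.0512
pos [ 0.4912 -0.0588  0.2988] d [0.2462 0.0994 0.0588] w [-0.    -0.    -0.001]
```

```bash
python3 -m inch '[{"grip":0.6,"dx":0.037,"dy":0.015,"dz":0.009,"wx":0,"wy":0,"wz":0},{"grip":0.6,"dx":0.074,"dy":0.03,"dz":0.018,"wx":0,"wy":0,"wz":0},{"grip":0.6,"dx":0.111,"dy":0.045,"dz":0.027,"wx":0,"wy":0,"wz":0},{"grip":0.6,"dx":0.148,"dy":0.06,"dz":0.036,"wx":0,"wy":0,"wz":0},{"grip":0.6,"dx":0.185,"dy":0.075,"dz":0.045,"wx":0,"wy":0,"wz":0},{"grip":0.6,"dx":0.22,"dy":0.089,"dz":0.053,"wx":0,"wy":0,"wz":0},{"grip":0.6,"dx":0.246,"dy":0.1,"dz":0.059,"wx":0,"wy":0,"wz":0},{"grip":0.6,"dx":0.246,"dy":0.1,"dz":0.059,"wx":0,"wy":0,"wz":0}]'
python3 - <<'E'
from h import *
b=barpos(.28); delta(np.array([b[0],b[1],.24]),Rt())
s=manip.read_state()
d=snap('wrist','w1'); T=np.eye(4); T[:3,:3]=Ro.from_quat(s['tcp_rot']).as_matrix();T[:3,3]=s['eef_pos']; np.save('pics/T1.npy',T)
print(d['mount'].round(3),d['camera_matrix'])
# predicted bar ends and mid
E=T@d['mount'];K=d['camera_matrix']
for k in(-.121,0,.121):
    P=b+k*np.array([-np.sin(YAW),np.cos(YAW),0]); p=np.linalg.inv(E)@np.append(P,1);q=K@[p[0],-p[1],-p[2]];print(k,q[:2]/q[2])
E
```

```text
clock: 2.1
eef_pos: [0.634, 0.1674, 0.2363]
tcp_rot: [0.768, 0.641, -0.001, -0.002]
wrist_force: [0.0, 0.5, -0.3]
opening: 0.0513
pos [0.634  0.1674 0.2363] d [-0.0022  0.0002 -0.0037] w [-0.005 -0.001  0.003]
[[-0.     0.952  0.306  0.079]
 [ 1.     0.001 -0.001 -0.   ]
 [-0.001  0.306 -0.952 -0.164]
 [ 0.     0.     0.     1.   ]] [[338.9159225    0.         280.08428715]
 [  0.         338.9159225  207.62571564]
 [  0.           0.           1.        ]]
-0.121 [280.46988644 302.92430658]
0 [280.90081932 190.17289715]
0.121 [281.44635822  47.43540073]
```

View pics/w1.png

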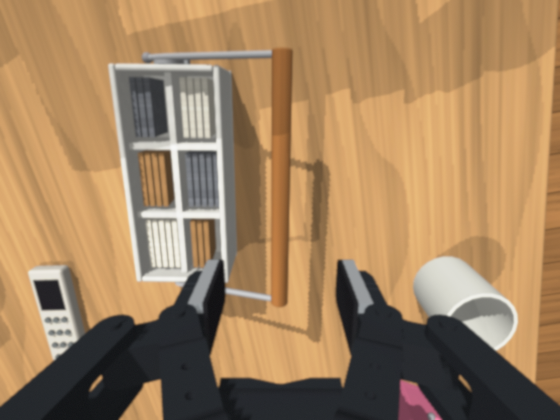

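The wrist view shows the bar running from (282,50) to (279,305), matching the prediction (281,47)–(280,303). It sits midway between the fingers, so I'll descend.

```bash
python3 -m inch '[{"grip":0.6,"dx":0,"dy":0,"dz":0.025,"wx":0,"wy":0,"wz":0},{"grip":0.6,"dx":0,"dy":0,"dz":0.055,"wx":0,"wy":0,"wz":0},{"grip":0.6,"dx":0,"dy":0,"dz":0.085,"wx":0,"wy":0,"wz":0},{"grip":0.6,"dx":0,"dy":0,"dz":0.115,"wx":0,"wy":0,"wz":0},{"grip":0.6,"dx":0,"dy":0,"dz":0.14,"wx":0,"wy":0,"wz":0},{"grip":0.6,"dx":0,"dy":0,"dz":0.16,"wx":0,"wy":0,"wz":0},{"grip":0.6,"dx":0,"dy":0,"dz":0.16,"wx":0,"wy":0,"wz":0},{"grip":0.6,"dx":0,"dy":0,"dz":0.16,"wx":0,"wy":0,"wz":0}]'
python3 - <<'E'
from h import *
delta(barpos(.28,-.016),Rt()); snap('scene','s1')
E
```

```text
clock: 2.82
eef_pos: [0.633, 0.162, 0.0796]
tcp_rot: [0.769, 0.639, -0.001, -0.001]
wrist_force: [0.1, -0.5, -0.0]
opening: 0.0514
pos [0.633  0.162  0.0796] d [0.0032 0.0003 0.0002] w [-0.002  0.001 -0.002]
```

View pics/s1.png

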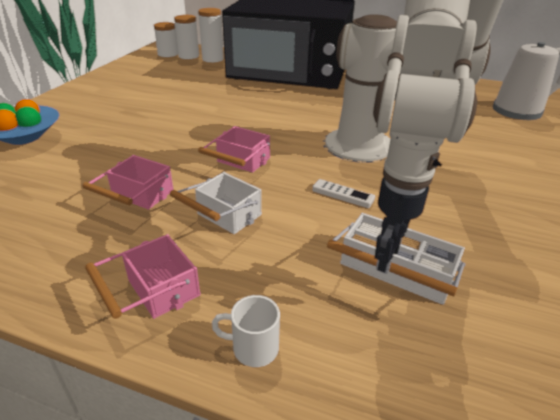

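Run:
```python
import cv2
a=cv2.imread('pics/s1.png')[190:300,320:470]; cv2.imwrite('pics/s1c.png',cv2.resize(a,None,fx=5,fy=5,interpolation=cv2.INTER_CUBIC))
```

```text
(no output)
```

View pics/s1c.png

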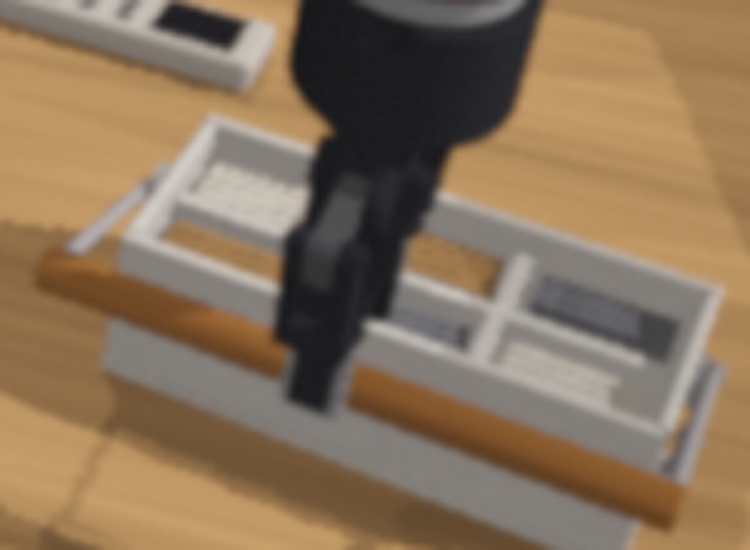

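The outer finger is on the far side of the bar and the tip is just below it. Closing now.

```bash
python3 -m inch '[{"grip":0,"dx":0,"dy":0,"dz":0,"wx":0,"wy":0,"wz":0},{"grip":0,"dx":0,"dy":0,"dz":0,"wx":0,"wy":0,"wz":0},{"grip":0,"dx":0,"dy":0,"dz":0,"wx":0,"wy":0,"wz":0},{"grip":0,"dx":0,"dy":0,"dz":0,"wx":0,"wy":0,"wz":0},{"grip":0,"dx":0,"dy":0,"dz":0,"wx":0,"wy":0,"wz":0},{"grip":0,"dx":0,"dy":0,"dz":0,"wx":0,"wy":0,"wz":0},{"grip":0,"dx":0,"dy":0,"dz":0,"wx":0,"wy":0,"wz":0},{"grip":0,"dx":0,"dy":0,"dz":0,"wx":0,"wy":0,"wz":0}]' 30
python3 - <<'E'
from h import *
p0=barpos(.28)
for t in np.arange(.28,1.64,.06):
    d=barpos(t)-p0; print(round(t,2),'dy',round(d[:2]@[np.cos(YAW),np.sin(YAW)],4),'dz',round(-d[2],4))
E
```

```text
clock: 3.53
eef_pos: [0.6341, 0.1629, 0.0803]
tcp_rot: [0.769, 0.639, 0.0, 0.0]
wrist_force: [0.9, 0.0, -0.3]
opening: 0.0
0.28 dy 0.0 dz -0.0
0.34 dy -0.002 dz -0.0063
0.4 dy -0.0044 dz -0.0124
0.46 dy -0.0072 dz -0.0184
0.52 dy -0.0103 dz -0.0243
0.58 dy -0.0137 dz -0.0299
0.64 dy -0.0175 dz -0.0353
0.7 dy -0.0216 dz -0.0405
0.76 dy -0.026 dz -0.0454
0.82 dy -0.0307 dz -0.05
0.88 dy -0.0356 dz -0.0544
0.94 dy -0.0408 dz -0.0584
1.0 dy -0.0463 dz -0.0622
1.06 dy -0.0519 dz -0.0656
1.12 dy -0.0578 dz -0.0686
1.18 dy -0.0638 dz -0.0713
1.24 dy -0.07 dz -0.0736
1.3 dy -0.0763 dz -0.0756
1.36 dy -0.0827 dz -0.0772
1.42 dy -0.0892 dz -0.0784
1.48 dy -0.0957 dz -0.0791
1.54 dy -0.1023 dz -0.0795
1.6 dy -0.1089 dz -0.0796
```

The opening reads 0, so the fingers missed or squeezed past the bar. Looking again.

Run:
```python
from h import *
s=manip.read_state(); print(s['eef_pos'],s['opening'],s['wrist_force'])
snap('scene','s2');snap('wrist','w2');snap('top','t2')
a=cv2.imread('pics/s2.png')[190:300,320:470]; a=cv2.resize(a,None,fx=2.6,fy=2.6,interpolation=cv2.INTER_CUBIC)
b=cv2.imread('pics/t2.png')[140:250,95:220]; b=cv2.resize(b,(400,352),interpolation=cv2.INTER_CUBIC)
cv2.imwrite('pics/c2.png',np.hstack([cv2.resize(a,(400,352)),b]))
```

```text
[0.63412011 0.16292406 0.08026665] 2.51104403909426e-05 [ 0.8602987   0.00472527 -0.28507314]
```

View pics/c2.png

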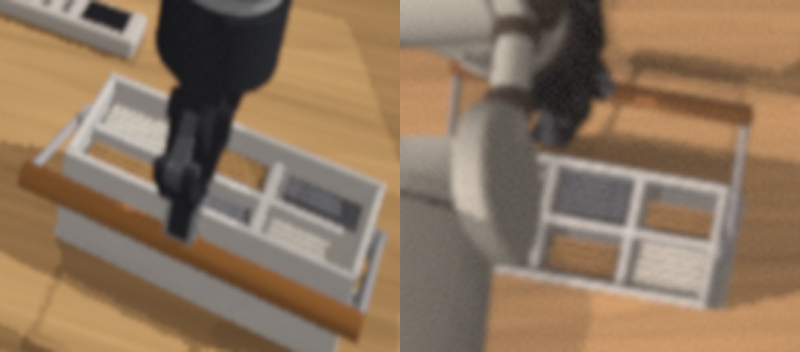

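View pics/w2.png

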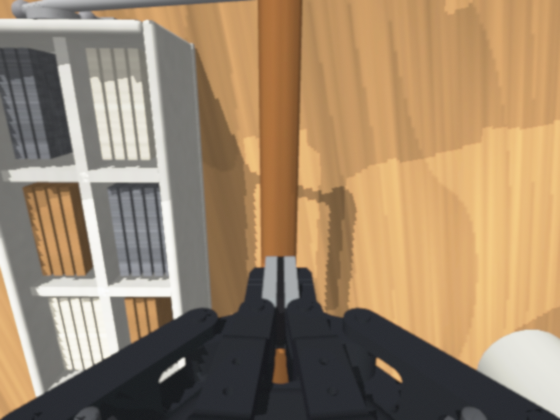

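Run:
```python
import cv2
a=cv2.imread('pics/s2.png')[205:305,320:475]; cv2.imwrite('pics/s2c.png',cv2.resize(a,None,fx=5,fy=5,interpolation=cv2.INTER_CUBIC))
```

```text
(no output)
```

View pics/s2c.png

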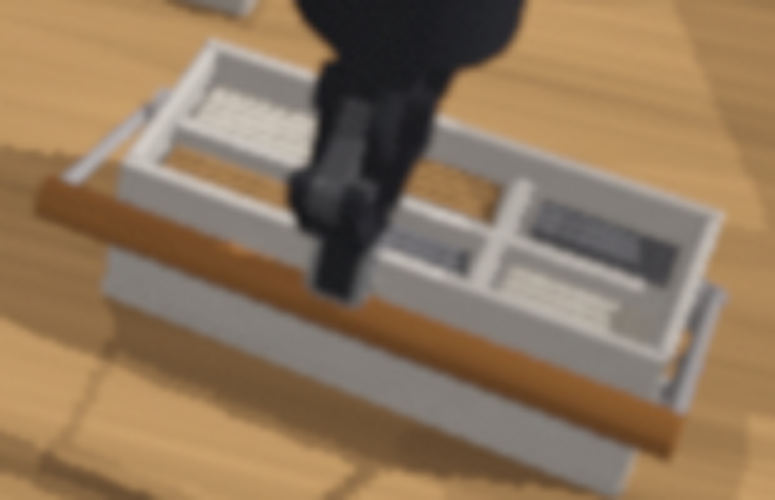

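Run:
```python
from h import *
s=manip.read_state(); e=s['eef_pos']
print('tcp in scene px',proj('s2',e),'crop',(proj('s2',e)-[320,205])*5)
for t in (0,.1,.2,.25,.28):
    r=[]
    for k in(-.121,.121):
        P=barpos(t)+k*np.array([-np.sin(YAW),np.cos(YAW),0]); r.append(((proj('s2',P)-[320,205]+.4)*5).round(0))
    print(t,r, barpos(t))
d=np.load('pics/w2.npz');K=d['camera_matrix'];T=np.eye(4);T[:3,:3]=Ro.from_quat(s['tcp_rot']).as_matrix();T[:3,3]=e
E=T@d['mount']
def pw(P): p=np.linalg.inv(E)@np.append(P,1);q=K@[p[0],-p[1],-p[2]];return (q[:2]/q[2]).round(1)
print('tcp wrist',pw(e))
for t in(0,.1,.2,.28):
    b=barpos(t); ex=np.array([np.cos(YAW),np.sin(YAW),0]);ey=np.array([-np.sin(YAW),np.cos(YAW),0])
    print(t,[pw(b+a*ex*.009+.04*ey) for a in(-1,1)],'armL',pw(b+.118*ey))
```

```text
tcp in scene px [385.56755027 270.90604843] crop [327.83775136 329.53024217]
0 [array([ 31., 254.]), array([659., 499.])] [0.63806324 0.16438217 0.065     ]
0.1 [array([ 34., 232.]), array([667., 477.])] [0.63752287 0.16448217 0.07598168]
0.2 [array([ 38., 209.]), array([676., 452.])] [0.63590718 0.16478119 0.08685363]
0.25 [array([ 41., 197.]), array([681., 440.])] [0.63470071 0.16500447 0.09221444]
0.28 [array([ 42., 190.]), array([684., 432.])] [0.63385087 0.16516175 0.09539912]
tcp wrist [280.1 254.1]
0 [array([270.1, 170.2]), array([303.6, 170.1])] armL [287.6   5. ]
0.1 [array([268.4, 174.5]), array([304. , 174.5])] armL [286.9  -1.7]
0.2 [array([264.2, 179.4]), array([302.1, 179.4])] armL [283.4  -9.2]
0.28 [array([258.7, 183.7]), array([298.6, 183.7])] armL [278.1 -16. ]
```

The scene and wrist views agree that the finger tips rest on top of the bar, about 20 mm short of the reported TCP. The bar itself dropped only to about 0.25 rad. I'll reopen, go 25 mm deeper, and look before closing.

```bash
python3 -m inch '[{"grip":0.6,"dx":0,"dy":0,"dz":0,"wx":0,"wy":0,"wz":0},{"grip":0.6,"dx":0,"dy":0,"dz":0,"wx":0,"wy":0,"wz":0},{"grip":0.6,"dx":0,"dy":0,"dz":0,"wx":0,"wy":0,"wz":0},{"grip":0.6,"dx":0,"dy":0,"dz":0,"wx":0,"wy":0,"wz":0},{"grip":0.6,"dx":0,"dy":0,"dz":0.008,"wx":0,"wy":0,"wz":0},{"grip":0.6,"dx":0,"dy":0,"dz":0.016,"wx":0,"wy":0,"wz":0},{"grip":0.6,"dx":0,"dy":0,"dz":0.025,"wx":0,"wy":0,"wz":0},{"grip":0.6,"dx":0,"dy":0,"dz":0.025,"wx":0,"wy":0,"wz":0}]' 30
python3 - <<'E'
from h import *
s=manip.read_state(); print(s['eef_pos'],s['opening'],s['wrist_force'])
snap('scene','s3');snap('wrist','w3')
a=cv2.imread('pics/s3.png')[205:305,320:475]; a=cv2.resize(a,None,fx=5,fy=5,interpolation=cv2.INTER_CUBIC);cv2.imwrite('pics/s3c.png',a)
E
```

```text
clock: 4.35
eef_pos: [0.6318, 0.1627, 0.0518]
tcp_rot: [0.769, 0.639, -0.002, -0.002]
wrist_force: [0.2, -0.9, -0.7]
opening: 0.0512
[0.63182797 0.16270078 0.05178862] 0.05115657370650665 [ 0.2427121  -0.93652658 -0.73345686]
```

View pics/s3c.png

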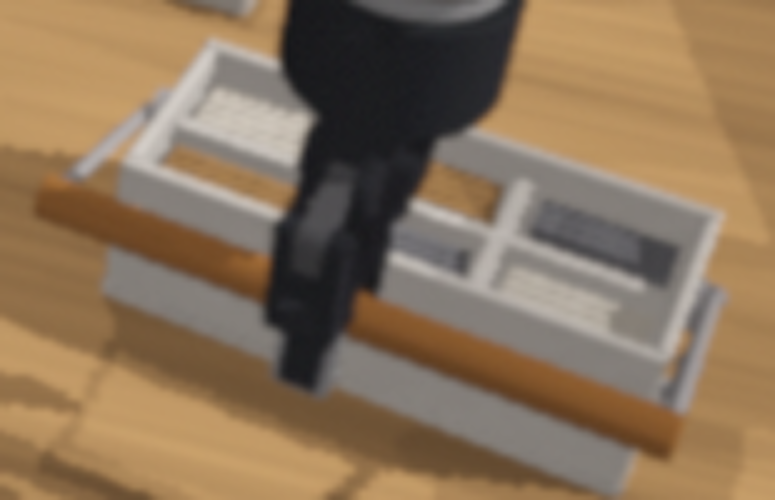

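View pics/w3.png

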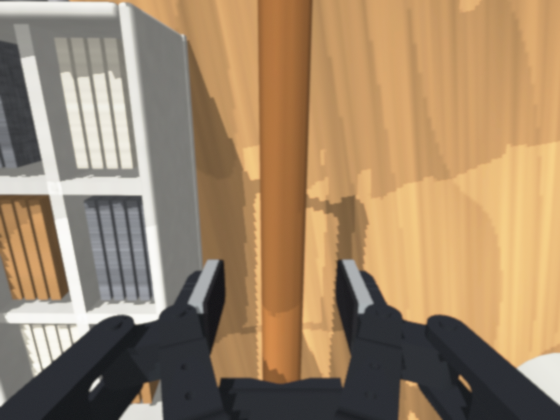

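The outer finger now extends well below the bar, and the bar is centred at column 281 between the fingers. Closing.

```bash
python3 -m inch '[{"grip":0,"dx":0,"dy":0,"dz":0,"wx":0,"wy":0,"wz":0},{"grip":0,"dx":0,"dy":0,"dz":0,"wx":0,"wy":0,"wz":0},{"grip":0,"dx":0,"dy":0,"dz":0,"wx":0,"wy":0,"wz":0},{"grip":0,"dx":0,"dy":0,"dz":0,"wx":0,"wy":0,"wz":0},{"grip":0,"dx":0,"dy":0,"dz":0,"wx":0,"wy":0,"wz":0},{"grip":0,"dx":0,"dy":0,"dz":0,"wx":0,"wy":0,"wz":0},{"grip":0,"dx":0,"dy":0,"dz":0,"wx":0,"wy":0,"wz":0},{"grip":0,"dx":0,"dy":0,"dz":0,"wx":0,"wy":0,"wz":0}]' 30
python3 - <<'E'
from h import *
t0=.25
p0=barpos(t0)
for t in np.arange(t0,1.66,.08):
    d=barpos(t)-p0; print(round(t,2),'dy',round(d[:2]@[np.cos(YAW),np.sin(YAW)],4),'dz',round(-d[2],4))
E
```

```text
clock: 5.12
eef_pos: [0.6335, 0.1631, 0.055]
tcp_rot: [0.769, 0.639, -0.0, -0.0]
wrist_force: [-2.8, 1.2, -0.8]
opening: 0.0169
0.25 dy 0.0 dz -0.0
0.33 dy -0.0025 dz -0.0084
0.41 dy -0.0057 dz -0.0166
0.49 dy -0.0095 dz -0.0246
0.57 dy -0.014 dz -0.0321
0.65 dy -0.019 dz -0.0394
0.73 dy -0.0246 dz -0.0461
0.81 dy -0.0307 dz -0.0525
0.89 dy -0.0373 dz -0.0583
0.97 dy -0.0444 dz -0.0635
1.05 dy -0.0518 dz -0.0682
1.13 dy -0.0596 dz -0.0723
1.21 dy -0.0677 dz -0.0757
1.29 dy -0.0761 dz -0.0785
1.37 dy -0.0846 dz -0.0806
1.45 dy -0.0933 dz -0.082
1.53 dy -0.1021 dz -0.0827
1.61 dy -0.1109 dz -0.0827
```

Gripped, with the opening at 16.9 mm. Now along the arc.

```bash
python3 -m inch '[{"grip":0,"dx":0,"dy":-0.0025,"dz":-0.0084,"wx":0,"wy":0,"wz":0},{"grip":0,"dx":0,"dy":-0.0057,"dz":-0.0166,"wx":0,"wy":0,"wz":0},{"grip":0,"dx":0,"dy":-0.0095,"dz":-0.0246,"wx":0,"wy":0,"wz":0},{"grip":0,"dx":0,"dy":-0.014,"dz":-0.0321,"wx":0,"wy":0,"wz":0},{"grip":0,"dx":0,"dy":-0.019,"dz":-0.0394,"wx":0,"wy":0,"wz":0},{"grip":0,"dx":0,"dy":-0.0246,"dz":-0.0461,"wx":0,"wy":0,"wz":0},{"grip":0,"dx":0,"dy":-0.0307,"dz":-0.0525,"wx":0,"wy":0,"wz":0},{"grip":0,"dx":0,"dy":-0.0307,"dz":-0.0525,"wx":0,"wy":0,"wz":0}]' 30
python3 - <<'E'
from h import *
s=manip.read_state(); print(s['eef_pos'],s['opening'],s['wrist_force'])
snap('scene','s4')
a=cv2.imread('pics/s4.png')[185:305,320:475]; a=cv2.resize(a,None,fx=5,fy=5,interpolation=cv2.INTER_CUBIC);cv2.imwrite('pics/s4c.png',a)
t0=.81
p0=barpos(t0)
for t in np.arange(t0,1.66,.08):
    d=barpos(t)-p0; print(round(t,2),'dy',round(d[:2]@[np.cos(YAW),np.sin(YAW)],4),'dz',round(-d[2],4))
E
```

```text
clock: 5.78
eef_pos: [0.6049, 0.1686, 0.1108]
tcp_rot: [0.769, 0.639, 0.002, 0.002]
wrist_force: [4.4, 0.6, 2.2]
opening: 0.0166
[0.60486608 0.16858703 0.11078925] 0.016649118028520617 [4.39316493 0.59242713 2.24756614]
0.81 dy 0.0 dz -0.0
0.89 dy -0.0066 dz -0.0058
0.97 dy -0.0137 dz -0.0111
1.05 dy -0.0211 dz -0.0157
1.13 dy -0.0289 dz -0.0198
1.21 dy -0.037 dz -0.0232
1.29 dy -0.0454 dz -0.026
1.37 dy -0.0539 dz -0.0281
1.45 dy -0.0626 dz -0.0295
1.53 dy -0.0714 dz -0.0302
1.61 dy -0.0802 dz -0.0302
```

View pics/s4c.png

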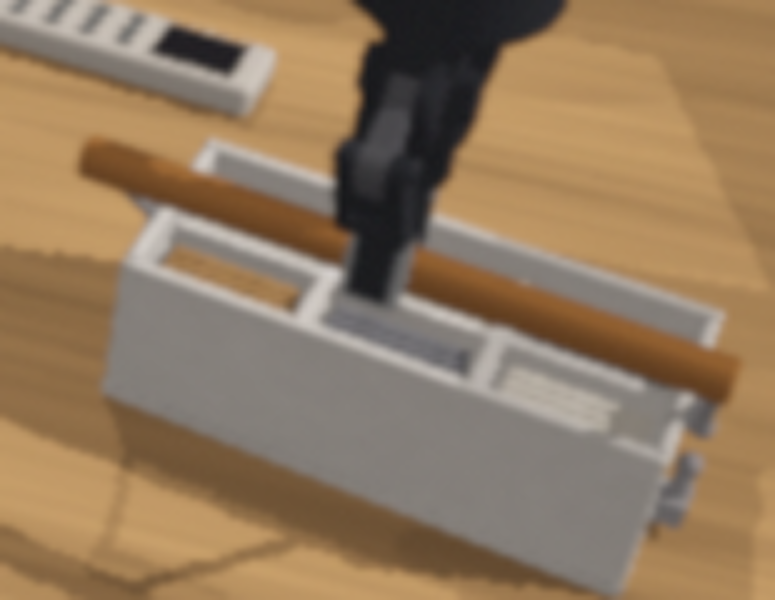

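The handle is rising with the bar still in the grip (the finger crosses it at about (380,260) in the crop). Forces are small, so I'll continue along the arc to the stop.

```bash
python3 -m inch '[{"grip":0,"dx":0,"dy":-0.0066,"dz":-0.0058,"wx":0,"wy":0,"wz":0},{"grip":0,"dx":0,"dy":-0.0137,"dz":-0.0111,"wx":0,"wy":0,"wz":0},{"grip":0,"dx":0,"dy":-0.0211,"dz":-0.0157,"wx":0,"wy":0,"wz":0},{"grip":0,"dx":0,"dy":-0.0289,"dz":-0.0198,"wx":0,"wy":0,"wz":0},{"grip":0,"dx":0,"dy":-0.037,"dz":-0.0232,"wx":0,"wy":0,"wz":0},{"grip":0,"dx":0,"dy":-0.0454,"dz":-0.026,"wx":0,"wy":0,"wz":0},{"grip":0,"dx":0,"dy":-0.0539,"dz":-0.0281,"wx":0,"wy":0,"wz":0},{"grip":0,"dx":0,"dy":-0.0626,"dz":-0.0295,"wx":0,"wy":0,"wz":0}]' 30
python3 -m inch '[{"grip":0,"dx":0,"dy":-0.007,"dz":-0.0007,"wx":0,"wy":0,"wz":0},{"grip":0,"dx":0,"dy":-0.013,"dz":-0.0007,"wx":0,"wy":0,"wz":0},{"grip":0,"dx":0,"dy":-0.017,"dz":-0.0007,"wx":0,"wy":0,"wz":0},{"grip":0,"dx":0,"dy":-0.017,"dz":-0.0007,"wx":0,"wy":0,"wz":0},{"grip":0,"dx":0,"dy":-0.017,"dz":-0.0007,"wx":0,"wy":0,"wz":0},{"grip":0,"dx":0,"dy":-0.017,"dz":-0.0007,"wx":0,"wy":0,"wz":0},{"grip":0,"dx":0,"dy":-0.017,"dz":-0.0007,"wx":0,"wy":0,"wz":0},{"grip":0,"dx":0,"dy":-0.017,"dz":-0.0007,"wx":0,"wy":0,"wz":0}]' 30
python3 - <<'E'
from h import *
s=manip.read_state(); print(s['eef_pos'],s['opening'],s['wrist_force'])
print(barpos(1.6))
snap('scene','s5')
a=cv2.imread('pics/s5.png')[185:305,320:475]; a=cv2.resize(a,None,fx=5,fy=5,interpolation=cv2.INTER_CUBIC);cv2.imwrite('pics/s5c.png',a)
E
```

```text
clock: 6.5
eef_pos: [0.5473, 0.1796, 0.1424]
tcp_rot: [0.769, 0.639, 0.005, 0.004]
wrist_force: [7.3, -1.1, 16.0]
opening: 0.0168
clock: 7.17
eef_pos: [0.5283, 0.1833, 0.1423]
tcp_rot: [0.769, 0.639, 0.003, 0.002]
wrist_force: [-0.3, -0.1, 16.9]
opening: 0.0164
[0.52825567 0.18332475 0.14228885] 0.016394049005895393 [-0.31720562 -0.08692927 16.88400783]
[0.52674169 0.18498451 0.1749531 ]
```

View pics/s5c.png

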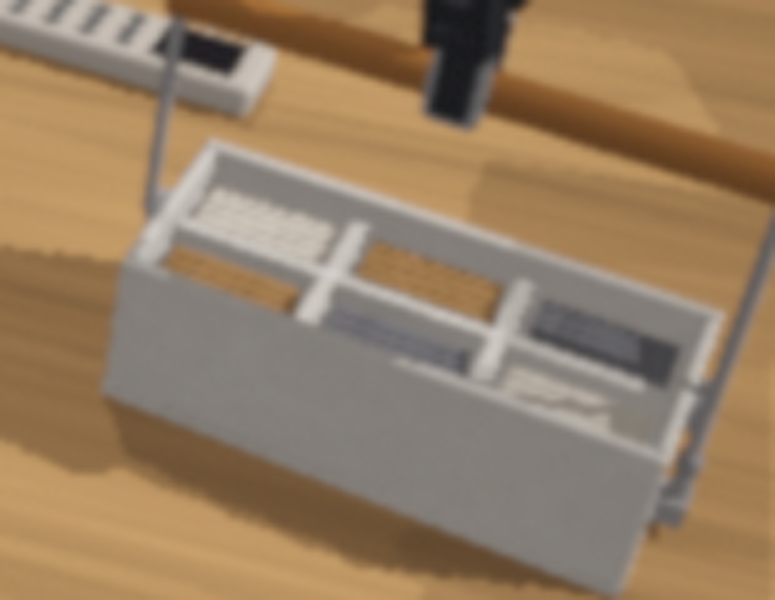

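The handle is upright, with the arms vertical and the TCP within 2 mm of the stop position. Opening, then retreating straight up.

```bash
python3 -m inch '[{"grip":1,"dx":0,"dy":0,"dz":0,"wx":0,"wy":0,"wz":0},{"grip":1,"dx":0,"dy":0,"dz":0,"wx":0,"wy":0,"wz":0},{"grip":1,"dx":0,"dy":0,"dz":0,"wx":0,"wy":0,"wz":0},{"grip":1,"dx":0,"dy":0,"dz":0,"wx":0,"wy":0,"wz":0},{"grip":1,"dx":0,"dy":0,"dz":-0.015,"wx":0,"wy":0,"wz":0},{"grip":1,"dx":0,"dy":0,"dz":-0.04,"wx":0,"wy":0,"wz":0},{"grip":1,"dx":0,"dy":0,"dz":-0.07,"wx":0,"wy":0,"wz":0},{"grip":1,"dx":0,"dy":0,"dz":-0.1,"wx":0,"wy":0,"wz":0}]' 30
python3 -m inch '[{"grip":1,"dx":0,"dy":0,"dz":-0.03,"wx":0,"wy":0,"wz":0},{"grip":1,"dx":0,"dy":0,"dz":-0.05,"wx":0,"wy":0,"wz":0},{"grip":1,"dx":0,"dy":0,"dz":-0.05,"wx":0,"wy":0,"wz":0},{"grip":1,"dx":0,"dy":0,"dz":-0.05,"wx":0,"wy":0,"wz":0},{"grip":1,"dx":0,"dy":0,"dz":-0.05,"wx":0,"wy":0,"wz":0},{"grip":1,"dx":0,"dy":0,"dz":-0.05,"wx":0,"wy":0,"wz":0},{"grip":1,"dx":0,"dy":0,"dz":-0.05,"wx":0,"wy":0,"wz":0},{"grip":1,"dx":0,"dy":0,"dz":-0.05,"wx":0,"wy":0,"wz":0}]' 30
python3 - <<'E'
from h import *
s=manip.read_state(); print(s['eef_pos'],s['opening'],s['wrist_force'])
snap('scene','s6');snap('wrist','w6')
for t in(1.3,1.43,1.6):
    print(t,[proj('s6',barpos(t)+k*np.array([-np.sin(YAW),np.cos(YAW),0])).round(1) for k in(-.121,.121)])
E
```

```text
clock: 7.88
eef_pos: [0.5244, 0.1829, 0.2376]
tcp_rot: [0.769, 0.639, -0.002, -0.001]
wrist_force: [0.2, -0.4, -0.1]
opening: 0.0855
clock: 8.55
eef_pos: [0.525, 0.183, 0.2865]
tcp_rot: [0.769, 0.639, -0.001, -0.001]
wrist_force: [-0.3, -0.2, 0.1]
opening: 0.0851
[0.52500296 0.1829799  0.28651779] 0.08511276471356477 [-0.28301254 -0.16904325  0.08456105]
1.3 [array([347.6, 191.8]), array([477. , 232.9])]
1.43 [array([350.5, 187.2]), array([478.9, 227.2])]
1.6 [array([354.1, 182.4]), array([480.8, 221.1])]
```

View pics/s6.png

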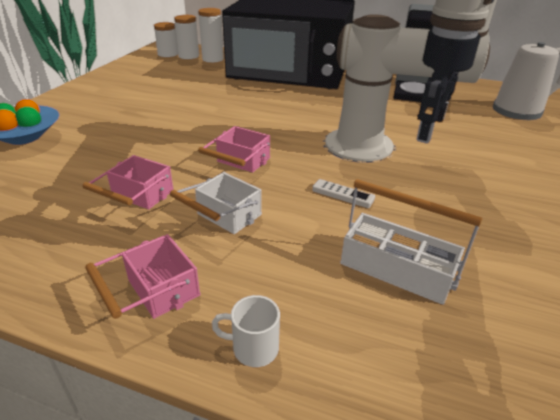

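View pics/w6.png

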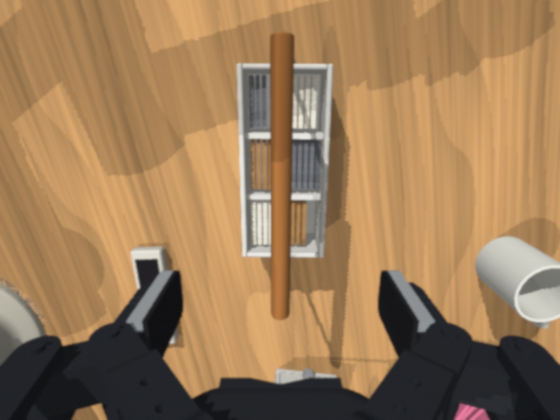

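The handle stands upright and free. Its bar ends at about (356,184) and (479,219) fit the 1.60 rad prediction of (354,182) and (481,221). The mug and spoon caddy look unmoved, and the gripper is clear.

Run:
```python
from h import *
a=np.load('pics/scene0.npz')['img'].astype(int);b=np.load('pics/s6.npz')['img'].astype(int)
print('mug diff',abs(a-b)[295:365,210:285].mean(),'spoon diff',abs(a-b)[175:232,170:265].mean())
print(manip.finish_job())
```

```text
mug diff 1.9096507936507936 spoon diff 7.919052016004924
the job is handed in; nothing more can be done
None
```

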